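# Load the bench press with a rubber mount and set its air

### The job

Make up a rubber mount on the round steel plate of the bench press: the plain steel disc first, the thick rubber disc on it, and the steel cap with its hub upwards on top, each set down rather than dropped, flat, and within 7 mm of the plate's centre. Then turn the knurled sleeve of the air regulator to setting 3 (its line at the three dots) and let go. Leave the grinder, the wrench and the tin where they lie.

Things in the scene. Friction and masses are not known exactly. Their poses are not given: they have to be found in the camera images.
- rack: Fixed grey steel rack, origin on the bench below its middle. Its shelf, 320 mm wide (rack y), slopes 30 degrees and faces rack -x (the robot): surface height = 60 mm + 0.577 x, for rack x -32 to +49 mm, with a 7 mm lip along the low edge. Discs lie flat on it, axes leaning 30 degrees to rack -x.
- rack_seat (a point): Point on the sloping shelf under the centre of the middle disc (rack x -7, y 0, z 56 mm; axes as the rack). The three discs start against the lip at this point and 100 mm to either side of it along rack y, in any order.
- steel_disc: Plain steel disc, 56 mm diameter, 12 mm thick, 0.23 kg, flat both sides. Origin: centre of its underside; z is its axis, towards its upper face as it lies on the rack.
- steel_disc_center (a point): Centre of the plain steel disc (6 mm from either face).
- rubber_disc: Hard black rubber disc, 56 mm diameter, 20 mm thick, about 0.08 kg, flat both sides. Origin: centre of its underside; z is its axis, towards its upper face as it lies on the rack.
- rubber_disc_center (a point): Centre of the rubber disc (10 mm from either face).
- cap_disc: Steel cap: a disc 56 mm in diameter and 12 mm thick with a round hub 24 mm in diameter standing 10 mm up from the middle of its top (22 mm in all), 0.26 kg. Origin: centre of its flat underside; z is its axis, towards the hub.
- press: Fixed bench press: green base 150 mm (its x) by 300 mm (its y), 18 mm high. Origin on the bench under the centre of the round plate at its +y end. A 32 mm column, 240 mm tall, stands at press y -180 mm; the press arm (underside 178 mm up) and its ram are swung away over press y -150 to -320 mm: keep clear. Nothing is above the plate.
- plate (a point): Centre of the top face of the round steel plate on the press: 90 mm diameter, 30 mm above the bench, 12 mm above the green base. z up.
- regulator: Fixed air regulator: black block 90 x 90 mm, 36 mm high, brass fittings on its sides. Origin on the bench under the sleeve's axis. On its top four rows of 1, 2, 3 and 4 white dots run outwards from the sleeve: settings 1 to 4, clockwise seen from above, 0.5 rad apart, at 3.892, 3.392, 2.892 and 2.392 rad (anticlockwise from the regulator's +x).
- sleeve_top (a point): Centre of the top of the upright knurled aluminium sleeve, 70 mm above the bench. It is 38 mm in diameter (40 mm over its ribs) and 30 mm high, on a 46 mm collar whose top is 40 mm above the bench. A black line on its top, from the centre to the edge, points at the setting.
- sleeve (a joint): Turn of the sleeve, rad: 0 = setting 1, 0.5 = setting 2, 1.0 = setting 3, 1.5 = setting 4; it grows when turned clockwise seen from above and clicks by a spring into each setting (about 0.15 N m to turn). It starts at setting 1 or 2.
- grinder: Loose air die grinder, black round body 32 mm thick and 200 mm long lying along its x; origin under its middle. Leave alone.
- wrench: Loose steel wrench 180 mm long lying along its x. Leave alone.
- tin: Loose closed tin, 70 mm diameter, 60 mm high, upright; origin at the centre of its bottom. Leave alone.
Mind the look-alikes: they are no part of the job. Of the things shaped like the regulator, the black one is meant.

How it is judged:
On the way, in this order (a step that is already met when the one before it is completed fails the run):
1. the plain steel disc lies flat and centred on the plate, released (horizontal distance between steel_disc_center and plate below 0.007 m and z of steel_disc_center in the frame of plate between 0.003 and 0.009 m and angle between the z axis of steel_disc and the z axis of plate, either way round below 0.08 rad and linear speed of steel_disc below 0.02 m/s and contact force between the fingers and steel_disc below 0.1 N), for 0.2 s.
2. the rubber disc lies flat and centred on the steel disc, released (all of step 1 and horizontal distance between rubber_disc_center and plate below 0.007 m and z of rubber_disc_center in the frame of plate between 0.019 and 0.025 m and angle between the z axis of rubber_disc and the z axis of plate, either way round below 0.08 rad and linear speed of rubber_disc below 0.02 m/s and contact force between the fingers and rubber_disc below 0.1 N), for 0.2 s.
3. the cap lies hub up, flat and centred on the rubber disc, released (all of step 2 and horizontal distance between cap_disc and plate below 0.007 m and z of cap_disc in the frame of plate between 0.029 and 0.035 m and angle between the z axis of cap_disc and the z axis of plate, either way round below 0.08 rad and linear speed of cap_disc below 0.02 m/s and contact force between the fingers and cap_disc below 0.1 N and angle between cap_disc's own z axis and vertical below 0.1 rad), for 0.2 s.
4. the sleeve stands at setting 3 and is released, the stack still in place (all of step 3 and value of joint sleeve between 0.9 and 1.1 rad and contact force between the fingers and sleeve below 0.1 N), for 0.2 s.
At the end, for the whole second after the job is handed in: Steel disc on the plate, rubber disc on it, cap hub up on top: each flat (within 0.08 rad), at its own height in the stack (within 3 mm), its centre within 7 mm of the plate's centre seen from above, at rest and released; the sleeve at setting 3 (1.0 rad, within 0.1), still and released (all of step 4 and velocity of joint sleeve between -0.1 and 0.1 rad/s); the robot touches nothing.
It fails at once if the steel disc is dropped: it moves faster than 0.5 m/s while no finger touches it (linear speed of steel_disc above 0.5 m/s and contact force between the fingers and steel_disc below 0.05 N).
It fails at once if the rubber disc is dropped: it moves faster than 0.5 m/s while no finger touches it (linear speed of rubber_disc above 0.5 m/s and contact force between the fingers and rubber_disc below 0.05 N).
It fails at once if the cap is dropped: it moves faster than 0.5 m/s while no finger touches it (linear speed of cap_disc above 0.5 m/s and contact force between the fingers and cap_disc below 0.05 N).
It fails at once if the grinder, the wrench or the tin is pushed more than 20 mm (distance of any of grinder, wrench, tin from where it was at the start of the episode above 0.02 m).
It also fails if it takes over 72 s, if anything falls off the work surface, if the arm or the gripper's body presses on something with over 40 N, if the wrist force passes 120 N, or if a joint passes its speed limit or range.

### The arm

A 6-joint arm with a two-finger parallel gripper is mounted at the origin on the work surface. World frame = base frame: x ahead of the robot, y to its left, z up, the work surface at z = 0. Lengths are in m, angles in rad, forces in N, time in s.
With the tool pointing down it reaches from about 0.325 to 0.9 m from the base axis. Payload 6.1 kg.
Tool frame: the origin (TCP) lies midway between the tips of the shut fingers; the grasp point (between the pads) lies 19 mm behind it (ctrl.tcp_to_grasp is the distance from the TCP to the grasp point, in m); z points along the fingers, y is the line along which they close (so a half turn about z gives the same grasp; the last joint's range is limited). The gripper opens to 87 mm and grips with 3 to 60 N. Pads are 19 mm wide; open, the fingers measure 117 mm over their backs; the gripper's body (75 mm by 190 mm) begins 51 mm behind the grasp point.
Start: joints at [1.019, 0.22, 1.526, -0, 1.395, -0.126], TCP at [0.258, 0.569, 0.202] pointing down, gripper open.
Joint ranges: [-2.98, 2.98], [-0.91, 2.08], [0.09, 2.57], [-1.24, 4.39], [0.2, 2.65], [-2.68, 2.68]. Speed limits (rad/s): [2.57, 2.57, 3.01, 3.14, 3.14, 3.14].

### API

Orientations are given as a rotation vector (axis times angle).
In Python, from plant import ctrl, vision gives the robot as it stands.
- The arm moves only by the tool play_rows, never from a script. Its argument "plan" is a list of rows, each a list of 7 numbers: the turn, a rotation vector about the world's x, y, z normalised to -1 to 1, where 1 is pi rad, then the shift along the world's x, y, z normalised to -1 to 1, where 1 is 0.25 m, then the opening, from 0 (shut) to 1 (fully open). In form: [[rx, ry, rz, x, y, z, hand], ...]. A call has 1 to 5 rows; each row is the pose to reach, as a shift and turn from the pose commanded when the call began, turning the shorter way round; what a row does not reach only later rows make up. A row lasts 1/8 s, in which the tool goes at most 62.5 mm and 10.7 degrees, less where a joint would pass 70% of its speed; a pose out of reach is approached as far as the arm can. A call with a number of a shift or a turn outside -1 to 1 is refused whole. A call with a gripper value outside its range is refused whole. The fingers move at their own pace and stop on an object; the grip force is fixed at half the most. Time passes only in rows, so rows that repeat a pose let the fingers close. It gives the time, the measured TCP pose, the force, the opening and the grip force at its end, in the units of the state.
- ctrl.sense(): the state, without advancing time (a new reading comes with each control period).
- vision.snapshot(name): name is "side" or "top"; returns the picture (384x512x3 uint8, blue, green, red); there is no depth.
- vision.get_calibration(name): a dict with "mtx" (3x3 intrinsics, pixels), "eye" and "attitude" of the camera in the world. Camera axes: x right, y down, z forward; pixel columns grow to the right and rows downward; lengths in m; the calibration is good to about 2 mm. A picture is of the moment at which its call begins. get_calibration takes no time and is no camera call.
- ctrl.sign_off(): hands the job in; it is judged then, once.
The state is a dict: "t": time; "qpos": joint angles; "joint_velocities": joint speeds; "effort": joint torques, N m; "eef_pos": TCP position; "tool_rot": TCP orientation; "ft_force": force on the tool from outside, world axes, zero at the start; "wrist_torque": the same for the moment, N m; "gripper_width": opening from 0.0 (shut) to 1.0 (fully open); "gripper_force": force on a finger pad.
Only numpy, scipy, OpenCV 4.12 (cv2) and the standard library are available. Lean on these libraries where they do the work, as an engineer would, in place of code of your own. Each camera call takes 0.05 s, during which the arm holds its last target. There are 200 camera calls.

## Working session

There is one attempt and no reset: what is moved stays moved. The work goes in short steps, Python scripts to look and compute and a tool call to move; the robot and the scene stay as the last step left them, time stands still between calls to the robot, and variables do not carry over. Pictures are saved under pics/ and viewed, at most 10 in all, crops included, and the job is handed in when it is done.

Besides the shell and the picture viewer there is one more tool, called after "Request:" in YAML: its name, and indented under it one key for each argument. play_rows: Moves the arm, as the interface text tells. Its arguments: {"type":"object","properties":{"plan":{"type":"array"}},"required":["plan"]}

```bash
ls; mkdir -p pics; python3 - <<'E'
from plant import ctrl, vision
import cv2
for n in("side","top"):
    im=vision.snapshot(n); cv2.imwrite(f"pics/{n}0.png",im)
    cv2.imwrite(f"pics/{n}0b.png",cv2.resize(im,(800,600),interpolation=cv2.INTER_CUBIC))
    print(vision.get_calibration(n))
print(ctrl.sense(), ctrl.tcp_to_grasp)
E
```

```text
pics
{'mtx': array([[476.69664011,   0.        , 254.0272798 ],
       [  0.        , 476.69664011, 196.19977566],
       [  0.        ,   0.        ,   1.        ]]), 'eye': array([ 0.32596913, -1.2867093 ,  0.74146744]), 'attitude': array([-2.06385432,  0.19559492, -0.11617157])}
{'mtx': array([[371.25242853,   0.        , 258.68371826],
       [  0.        , 371.25242853, 186.13356185],
       [  0.        ,   0.        ,   1.        ]]), 'eye': array([ 0.36080744, -0.06208419,  0.91631608]), 'attitude': array([-2.18765144,  1.98660425, -0.25229768])}
{'t': 0.1, 'qpos': array([ 1.01887714e+00,  2.21176340e-01,  1.52746976e+00,  1.11952327e-05,
        1.39468699e+00, -1.26083222e-01]), 'joint_velocities': array([-2.83397878e-05, -2.54876115e-03, -3.62341520e-03, -4.91117986e-04,
        2.18245086e-03,  9.90337869e-05]), 'effort': array([ 2.07447913e-03, -4.95945275e+01, -3.88519192e+01,  7.02714873e-02,
        5.14995831e-02, -3.49612162e-05]), 'eef_pos': array([0.25786096, 0.56869152, 0.20114292]), 'tool_rot': array([-6.63737312e-01, -3.07007314e+00,  2.57204010e-03]), 'ft_force': array([ 0.38989081, -0.3329042 ,  0.94661591]), 'wrist_torque': array([-0.00020038, -0.03114632, -0.04850741]), 'gripper_force': 0.0, 'gripper_width': 1.0058172875912619} 0.0187
```

View pics/top0b.png

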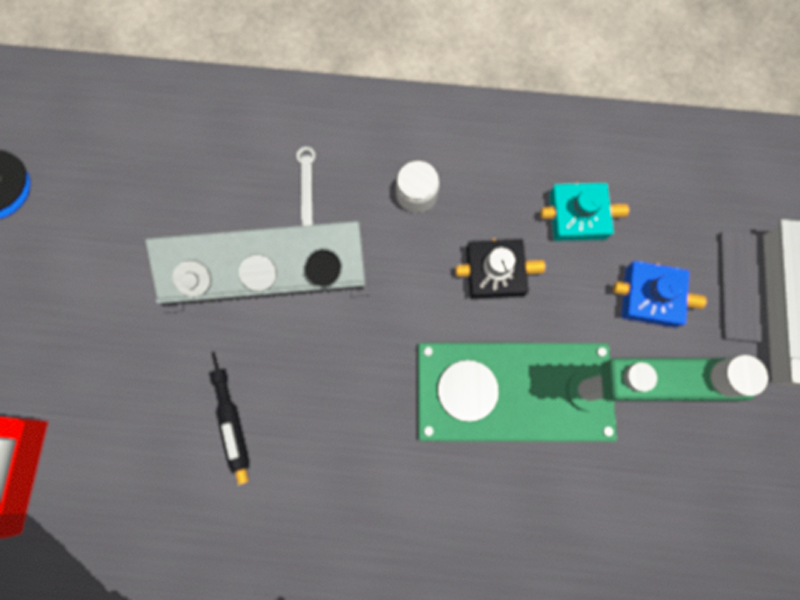

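View pics/side0b.png

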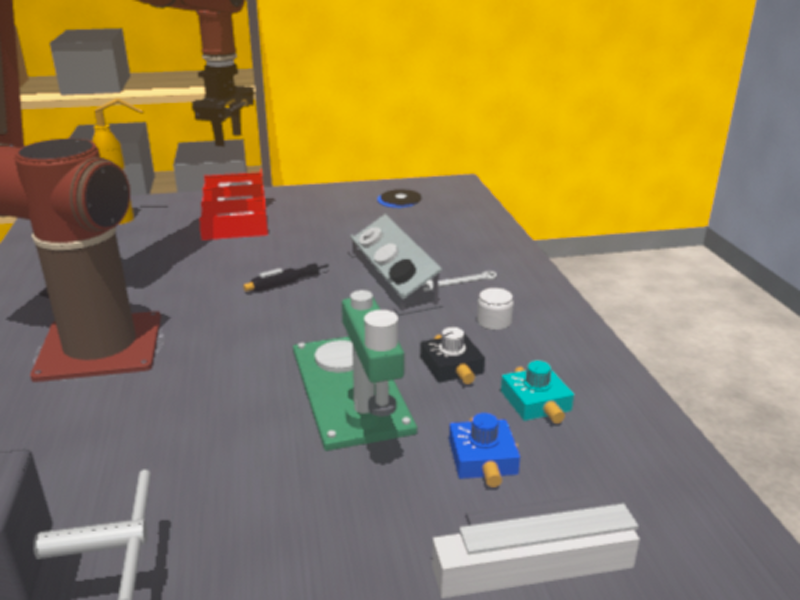

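Top view, in 800x600 pixels: the rack's discs are the cap with its hub (191,279), plain steel (257,272) and black rubber (322,267). The plate is at (468,391). There are three regulator-like things: black (498,267), teal (583,210) and blue (657,293). The black one is the one meant, by its colour. I'll measure now and confirm with a crop.

```bash
cat > h.py <<'E'
import numpy as np, cv2
from scipy.spatial.transform import Rotation as R
from plant import ctrl, vision
def ray(n,uv):
    c=vision.get_calibration(n); d=np.linalg.inv(c["mtx"])@np.array([uv[0],uv[1],1.])
    return np.array(c["eye"]), R.from_rotvec(c["attitude"]).as_matrix()@d
def onz(n,uv,z):
    e,d=ray(n,uv); return e+d*(z-e[2])/d[2]
def proj(n,p):
    c=vision.get_calibration(n); q=c["mtx"]@(R.from_rotvec(c["attitude"]).as_matrix().T@(np.array(p)-c["eye"])); return q[:2]/q[2]
def blobs(m,lo=30,hi=1e5):
    cs,_=cv2.findContours(m.astype(np.uint8)*255,cv2.RETR_LIST,cv2.CHAIN_APPROX_NONE)
    return [c for c in cs if lo<cv2.contourArea(c)<hi]
E
python3 - <<'E'
from h import *
np.set_printoptions(precision=4,suppress=True)
im=cv2.imread("pics/top0.png"); hsv=cv2.cvtColor(im,cv2.COLOR_BGR2HSV)
print("px steel",im[174,164],"cap",im[178,115],"plate",im[250,300],"rack",im[160,140],im[174,184],"rub",im[171,206],"slv",im[168,322],"table",im[300,60], 'green',im[270,350])
for name,m,lo in(("white",im.min(2)>195,40),("dark",im.max(2)<50,60)):
    for c in blobs(m,lo,8000):
        e=cv2.fitEllipse(c) if len(c)>5 else None; print(name,np.array(e[0]),np.array(e[1]),cv2.contourArea(c))
g=(hsv[...,0]>60)&(hsv[...,0]<80)&(hsv[...,1]>120)
for c in blobs(g,2000): print("green",cv2.minAreaRect(c), cv2.approxPolyDP(c,4,True)[:,0].tolist())
a=cv2.resize(im[135:205,85:245],(800,350),interpolation=cv2.INTER_CUBIC)
b=cv2.resize(im[145,None] if 0 else im[145:195,285:355],(350,250),interpolation=cv2.INTER_CUBIC)
s=cv2.imread("pics/side0.png"); s=cv2.resize(s[130:200,220:320],(357,250),interpolation=cv2.INTER_CUBIC)
o=np.zeros((600,800,3),np.uint8); o[:350]=a; o[350:,:350]=b; o[350:,400:757]=s; cv2.imwrite("pics/crop1.png",o)
E
```

```text
px steel [219 225 222] cap [208 216 216] plate [247 250 249] rack [186 195 183] [189 195 183] rub [45 48 46] slv [165 172 174] table [119 115 118] green [128 181  90]
white [146.8165 282.348 ] [ 4.451  26.3741] 75.5
white [410.9991 240.838 ] [15.6402 17.8712] 218.0
white [299.4897 249.6636] [36.7821 37.8242] 1091.0
white [478.0428 239.8703] [22.419  25.9924] 456.0
white [123.0966 179.2389] [10.0977 12.7691] 62.5
white [121.4394 177.8454] [20.2806 23.0338] 364.0
white [164.0333 173.8829] [21.2359 22.9948] 380.5
white [320.8686 165.7388] [13.6198 14.9051] 146.0
white [506.1333 151.6004] [  9.014  177.0771] 714.5
white [267.4355 114.9966] [23.1368 25.5749] 462.5
white [195.7512 118.4951] [ 6.4338 56.7601] 194.0
dark [146.1959 266.5574] [10.9935 64.2351] 358.0
dark [154.8255 269.9974] [ 66.9413 339.3074] 81.5
dark [206.259  170.9845] [19.4854 20.414 ] 310.5
dark [  6.2398 113.3866] [15.4482 37.3045] 370.5
green ((364.89239501953125, 250.62400817871094), (194.2879638671875, 60.525184631347656), 0.5305013060569763) [[268, 223], [269, 280], [390, 281], [384, 274], [392, 272], [392, 254], [462, 255], [452, 242], [457, 231], [414, 230], [422, 245], [407, 252], [397, 243], [407, 230], [382, 229], [382, 221], [277, 221], [276, 229]]
```

View pics/crop1.png

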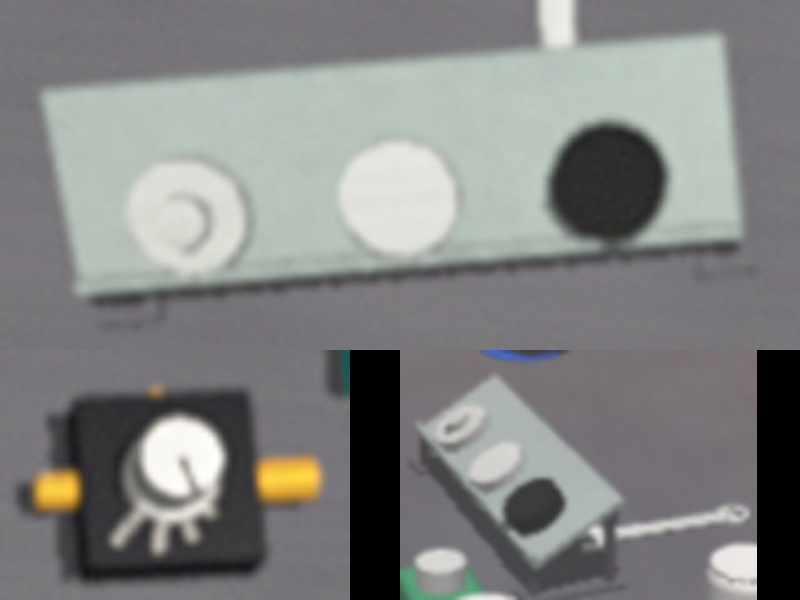

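The crop confirms it: cap at (187,215), steel at (398,198) and rubber at (608,182) on the rack. The black regulator has a white sleeve top near (182,457), and its line points along the second row of dots, so it seems to be at setting 2. Now the positions.

```bash
cat >> h.py <<'E'
def circ(im,uv,rad,thr,dark=False,ch=None,k=6):
    """centre (px) of bright/dark blob around uv"""
    u,v=int(uv[0]),int(uv[1]); w=im[v-rad:v+rad+1,u-rad:u+rad+1]
    g=w.min(2) if ch is None else w[...,ch]
    g=cv2.resize(g,None,fx=k,fy=k,interpolation=cv2.INTER_CUBIC)
    m=(g<thr) if dark else (g>thr)
    c=max(blobs(m,10),key=cv2.contourArea); e=cv2.fitEllipse(cv2.convexHull(c))
    return np.array([(e[0][0]+.5)/k-.5+u-rad,(e[0][1]+.5)/k-.5+v-rad]),np.array(e[1])/k
def tool(z,y):
    z=np.array(z,float);z/=np.linalg.norm(z);y=np.array(y,float);y-=z*(y@z);y/=np.linalg.norm(y)
    return np.column_stack([np.cross(y,z),y,z])
def row(p,M,s=None):
    """row numbers from measured pose to TCP p, orientation M (or its half turn)"""
    s=s or ctrl.sense(); C=R.from_rotvec(s["tool_rot"])
    best=min((((R.from_matrix(M@D))*C.inv()).as_rotvec() for D in(np.eye(3),np.diag([-1,-1,1.]))),key=np.linalg.norm)
    return np.round(np.r_[best/np.pi,(np.array(p)-s["eef_pos"])/.25],4)
E
python3 - <<'E'
from h import *
np.set_printoptions(precision=4,suppress=True)
im=cv2.imread("pics/top0.png"); sd=cv2.imread("pics/side0.png")
P={}
for n,uv,r,th,dk,ch,z in(("steel",(164,174),17,206,0,None,.0664),("cap",(121.4,178),17,203,0,None,.0664),("rub",(206,171),16,118,1,None,.0733),("plate",(299.5,249.7),23,175,0,2,.03),("sleeve",(321,166),12,205,0,None,.07)):
    c,ax=circ(im,uv,r,th,dk,ch); P[n]=onz("top",c,z); print(n,c,ax,P[n],"side px",proj("side",P[n]))
# side cross-check
for n,uv,r,th,dk,ch in(("steel",proj("side",P["steel"]),12,203,0,None),("rub",proj("side",P["rub"]),15,110,1,None),("sleeve",proj("side",P["sleeve"]),10,200,0,None)):
    c,ax=circ(sd,uv,r,th,dk,ch); print("side",n,c,ax,onz("side",c,P[n][2]))
d=P["cap"]-P["rub"]; print("rack y dir",d, np.degrees(np.arctan2(d[1],d[0])))
c=max(blobs(im[150:195,295:342].max(2)<70,200),key=cv2.contourArea)+np.array([295,150])
q=cv2.boxPoints(cv2.minAreaRect(c)); w=np.array([onz("top",p,.036) for p in q]); print(w,w.mean(0))
for a,b in zip(w,np.roll(w,-1,0)): print(np.linalg.norm(a-b),np.degrees(np.arctan2(*(b-a)[1::-1])))
k=8; o=im[155:178,310:333]; g=cv2.resize(o.min(2),None,fx=k,fy=k,interpolation=cv2.INTER_CUBIC)
c0,_=circ(im,(321,166),12,205); uu=[]
for t in np.linspace(0,2*np.pi,120,endpoint=False):
    pr=[g[int((c0[1]+r*np.sin(t)-155+.5)*k),int((c0[0]+r*np.cos(t)-310+.5)*k)] for r in(2.5,3.5,4.5,5.5)]; uu.append((np.mean(pr),t))
uu.sort(); t=uu[0][1]; A=onz("top",c0+5*np.array([np.cos(t),np.sin(t)]),.07)-onz("top",c0,.07)
print("line dir world rad",np.arctan2(A[1],A[0])%(2*np.pi),uu[:5])
E
```

```text
steel [164.0911 173.9087] [21.2373 22.9167] [0.5805 0.1782 0.0664] side px [246.5878 160.8502]
cap [121.5721 177.7453] [20.539  23.1183] [0.5614 0.2767 0.0664] side px [236.5538 150.087 ]
rub [205.8273 189.448 ] [32.5632 61.4768] [0.5509 0.0737 0.0733] side px [243.1735 172.8701]
plate [299.3989 249.6663] [38.164  39.2004] [ 0.437 -0.158  0.03 ] side px [217.1011 225.7263]
sleeve [321.0098 166.0923] [14.5034 15.7525] [ 0.6351 -0.1915  0.07  ] side px [289.3808 212.6178]
side steel [246.2818 160.7514] [ 6.697  14.2909] [0.5796 0.1792 0.0664]
side rub [243.6048 168.4806] [29.1157 42.2177] [0.5578 0.1058 0.0733]
side sleeve [289.5382 212.6836] [ 6.8401 12.4915] [ 0.6354 -0.1919  0.07  ]
rack y dir [ 0.0105  0.203  -0.0069] 87.04026506176761
[[ 0.6681 -0.1312  0.036 ]
 [ 0.6837 -0.2304  0.036 ]
 [ 0.5913 -0.2395  0.036 ]
 [ 0.5763 -0.1427  0.036 ]] [ 0.6298 -0.186   0.036 ]
0.10037872924180631 -81.05466267913835
0.09284998370147875 -174.37891651357765
0.09794488530740306 98.82037596317265
0.09252717228665118 7.118305471224493
line dir world rad 3.553397773198893 [(np.float64(170.75), np.float64(1.2042771838760873)), (np.float64(173.25), np.float64(1.1519173063162573)), (np.float64(173.25), np.float64(1.2566370614359172)), (np.float64(180.0), np.float64(1.308996938995747)), (np.float64(183.25), np.float64(1.0995574287564276))]
```

```bash
cat >> h.py <<'E'
a=np.arctan2(0.0191,0.0985)           # rack yaw
RX=np.array([np.cos(a),np.sin(a),0]); RY=np.array([-np.sin(a),np.cos(a),0])
N=-.5*RX+np.array([0,0,.866])
MT=tool(-N,RY); MV=tool([0,0,-1],RY)
TOP=dict(steel=np.array([.5802,.1785,.0664]),cap=np.array([.5614,.2767,.0664]))
TOP["rub"]=onz("top",(206.1,171.0),.0733)
TH=dict(steel=.012,cap=.012,rub=.020)
SEAT={k:TOP[k]-N*TH[k] for k in TOP}
PLATE=np.array([.437,-.158,.03]); SLV=np.array([.6352,-.1917,.07])
E
python3 - <<'E'
from h import *
for k in SEAT: print(k,SEAT[k],(SEAT[k]-SEAT["steel"])@RX,(SEAT[k]-SEAT["steel"])@RY)
print("pre",row(SEAT["steel"]+N*.09,MT), SEAT["steel"]+N*.0025)
E
```

```text
steel [0.58609028 0.17964218 0.056008  ] 0.0 0.0
cap [0.56729028 0.27784218 0.056008  ] 0.0002374053100668442 0.09998311676837622
rub [0.60522361 0.08075931 0.05598   ] -4.0164332333577375e-05 -0.10071695075547639
pre [-0.0193 -0.1683  0.1921  1.1362 -1.5905 -0.2688] [0.58486314 0.17940422 0.058173  ]
```

Request:
play_rows:
  plan:
    - [-0.004,-0.034,0.038,0.17,-0.18,0,1]
    - [-0.008,-0.067,0.077,0.34,-0.36,0,1]
    - [-0.012,-0.1,0.115,0.51,-0.54,0,1]
    - [-0.016,-0.135,0.154,0.68,-0.72,0,1]
    - [-0.0193,-0.1683,0.1921,0.8,-0.9,0,1]

```text
t: 0.72
eef_pos: [0.4592, 0.3429, 0.2022]
tool_rot: [-0.257, 2.603, 0.068]
ft_force: [0.6, -0.0, 0.4]
gripper_width: 1.003
gripper_force: 0.0
```

```bash
python3 - <<'E'
from h import *
print(ctrl.sense()["eef_pos"],row(SEAT["steel"]+N*.09,MT),row(SEAT["steel"]+N*.0025,MT))
E
```

```text
[0.45917162 0.34292749 0.20220448] [-0.      0.0013 -0.0017  0.331  -0.6874 -0.273 ] [-0.      0.0013 -0.0017  0.5028 -0.6541 -0.5761]
```

Request:
play_rows:
  plan:
    - [0,0.001,-0.002,0.16,-0.34,-0.1,1]
    - [0,0.001,-0.002,0.331,-0.687,-0.273,1]
    - [0,0.001,-0.002,0.331,-0.687,-0.273,1]
    - [0,0.001,-0.002,0.331,-0.687,-0.273,1]
    - [0,0.001,-0.002,0.331,-0.687,-0.273,1]

```text
t: 1.35
eef_pos: [0.5406, 0.1708, 0.1327]
tool_rot: [-0.239, 2.614, 0.066]
ft_force: [-0.6, 0.9, -0.1]
gripper_width: 1.001
gripper_force: 0.0
```

```bash
python3 - <<'E'
from h import *
print(ctrl.sense()["eef_pos"],row(SEAT["steel"]+N*.09,MT),row(SEAT["steel"]+N*.0025,MT))
im=vision.snapshot("top"); cv2.imwrite("pics/pre.png",cv2.resize(im[110:260,70:270],(800,600)))
E
```

```text
[0.54057195 0.17078508 0.13268807] [-0.0004 -0.0017  0.0027  0.0054  0.0012  0.005 ] [-0.0004 -0.0017  0.0027  0.1772  0.0345 -0.2981]
```

View pics/pre.png

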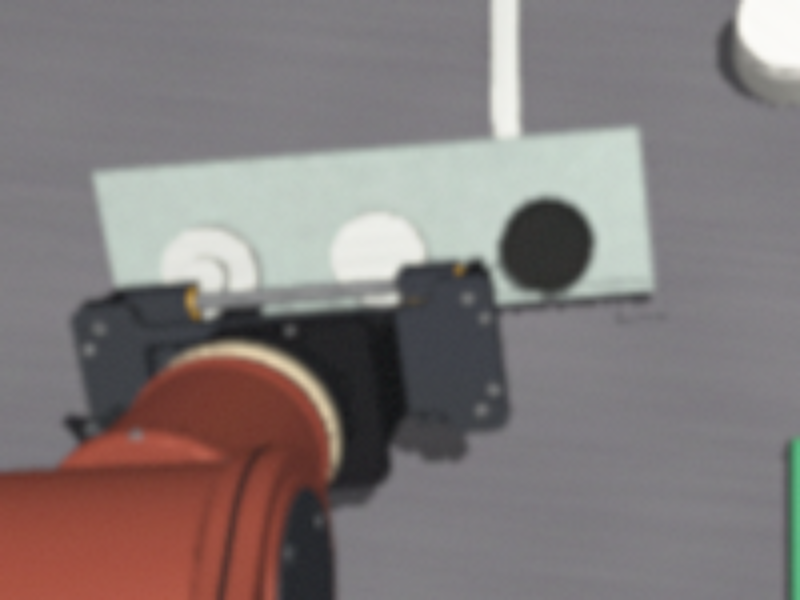

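```bash
python3 - <<'E'
from h import *
p=ctrl.sense()["eef_pos"]
for d in(0,.05,.1):
  for s in(-.0585,0,.0585): print(d,s,(proj("top",p+N*d+RY*s)-[70,110])*4)
E
```

```text
0 -0.0585 [454.66403373 283.34703339]
0 0 [346.82254763 293.14245573]
0 0.0585 [238.5047102  302.98114586]
0.05 -0.0585 [441.03150742 308.69515326]
0.05 0 [326.33325607 319.16988048]
0.05 0.0585 [211.0962278  329.69381108]
0.1 -0.0585 [425.56151378 337.45983297]
0.1 0 [303.07539621 348.71420101]
0.1 0.0585 [179.97494991 360.02501529]
```

The gripper straddles the steel disc as projected, with its body centre near pixel (295,350), so I'll descend.

Request:
play_rows:
  plan:
    - [0,-0.002,0.003,0.045,0.009,-0.075,1]
    - [0,-0.002,0.003,0.09,0.017,-0.15,1]
    - [0,-0.002,0.003,0.135,0.026,-0.225,1]
    - [0,-0.002,0.003,0.173,0.034,-0.295,1]
    - [0,-0.002,0.003,0.173,0.034,-0.295,1]

```text
t: 2.02
eef_pos: [0.583, 0.1824, 0.0589]
tool_rot: [-0.258, 2.606, 0.071]
ft_force: [0.7, 0.0, -0.2]
gripper_width: 0.997
gripper_force: 0.0
```

```bash
python3 - <<'E'
from h import *
s=ctrl.sense();print(s["eef_pos"],s["ft_force"],row(SEAT["steel"]+N*.0025,MT))
E
```

```text
[0.58300026 0.18244609 0.0589264 ] [ 0.71754193  0.03166533 -0.20047624] [-0.0004  0.0002 -0.002   0.0075 -0.0122 -0.003 ]
```

Request:
play_rows:
  plan:
    - [0,0,0,0,0,0,0]
    - [0,0,0,0,0,0,0]
    - [0,0,0,0,0,0,0]
    - [0,0,0,0,0,0,0]
    - [0,0,0,0,0,0,0]

```text
t: 2.65
eef_pos: [0.5842, 0.1809, 0.0604]
tool_rot: [-0.255, 2.604, 0.07]
ft_force: [0.2, -0.1, 0.9]
gripper_width: 0.513
gripper_force: 0.0
```

```bash
python3 - <<'E'
from h import *
s=ctrl.sense();print(s["eef_pos"],s["ft_force"],row(SEAT["steel"]+N*.0025,MT),row(PLATE+[0,0,.09],MV), SEAT["steel"]+N*.0025)
E
```

```text
[0.58422694 0.18086688 0.06035166] [ 0.15569346 -0.0862415   0.91083261] [-0.0005  0.0011 -0.0012  0.0025 -0.0059 -0.0087] [-3.2500e-02  1.6470e-01 -1.2000e-03 -5.8890e-01 -1.3555e+00  2.3860e-01] [0.58486314 0.17940422 0.058173  ]
```

```bash
python3 - <<'E'
from h import *
a=vision.snapshot("side"); b=vision.snapshot("top"); s=ctrl.sense(); print(s["gripper_width"],s["gripper_force"],s["eef_pos"])
o=np.hstack([cv2.resize(a[120:195,210:285],(400,400),interpolation=cv2.INTER_CUBIC),cv2.resize(b[130:210,100:220],(400,267),interpolation=cv2.INTER_CUBIC).copy() if 0 else cv2.resize(b[130:210,120:200],(400,400),interpolation=cv2.INTER_CUBIC)])
cv2.imwrite("pics/g1.png",o)
E
```

```text
0.4216864245970027 0.0 [0.58416152 0.18084847 0.06016878]
```

View pics/g1.png

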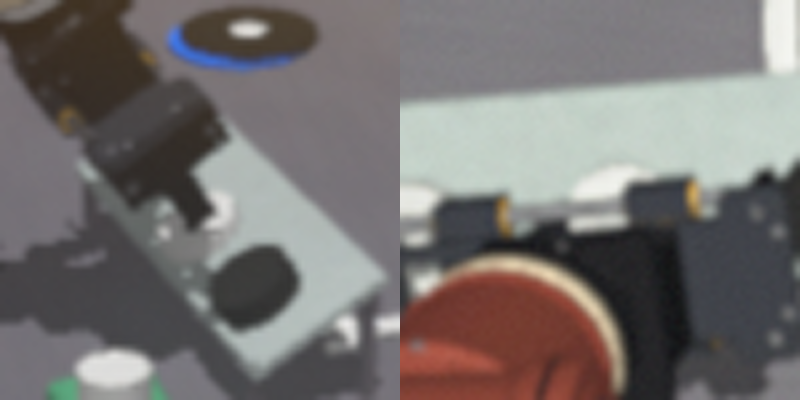

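The picture shows the fingertips, at crop (195,225), above the disc. They closed over its top, and the disc lies unmoved. The tips must draw back when the gripper opens, so I'll reopen partway and probe down for contact.

Request:
play_rows:
  plan:
    - [0,0,0,0,0,0,0.8]
    - [0,0,0,0,0,0,0.8]
    - [0,0,0,0,0,0,0.8]
    - [0,0,0,0,0,0,0.8]

```text
t: 3.25
eef_pos: [0.5841, 0.1809, 0.0601]
tool_rot: [-0.255, 2.604, 0.07]
ft_force: [-0.7, -0.1, -1.2]
gripper_width: 0.762
gripper_force: 0.0
```

Request:
play_rows:
  plan:
    - [0,0,0,0.002,-0.002,-0.007,0.8]
    - [0,0,0,0.005,-0.003,-0.012,0.8]
    - [0,0,0,0.008,-0.004,-0.017,0.8]
    - [0,0,0,0.01,-0.004,-0.02,0.8]
    - [0,0,0,0.01,-0.004,-0.02,0.8]

```text
t: 3.88
eef_pos: [0.5866, 0.1799, 0.055]
tool_rot: [-0.255, 2.604, 0.07]
ft_force: [-0.6, -0.3, -1.4]
gripper_width: 0.796
gripper_force: 0.0
```

```bash
python3 - <<'E'
from h import *
s=ctrl.sense();print(s["eef_pos"],s["ft_force"],s["gripper_width"],(s["eef_pos"]-SEAT["steel"])@np.c_[RX,RY,N])
E
```

```text
[0.58661311 0.17991026 0.05500929] [-0.63466523 -0.32732985 -1.38001997] 0.795851168690316 [ 0.0005643   0.00016366 -0.00114703]
```

Request:
play_rows:
  plan:
    - [0,0,0,0.002,0,-0.004,0.8]
    - [0,0,0,0.004,0.001,-0.008,0.8]
    - [0,0,0,0.006,0.001,-0.011,0.8]
    - [0,0,0,0.008,0.001,-0.014,0.8]
    - [0,0,0,0.008,0.001,-0.014,0.8]

```text
t: 4.5
eef_pos: [0.5886, 0.1802, 0.0515]
tool_rot: [-0.255, 2.604, 0.07]
ft_force: [-0.6, 0.4, 0.6]
gripper_width: 0.801
gripper_force: 0.0
```

Request:
play_rows:
  plan:
    - [0,0,0,0.002,0,-0.004,0.8]
    - [0,0,0,0.004,0.001,-0.008,0.8]
    - [0,0,0,0.006,0.001,-0.011,0.8]
    - [0,0,0,0.008,0.001,-0.014,0.8]
    - [0,0,0,0.008,0.001,-0.014,0.8]

```text
t: 5.12
eef_pos: [0.5906, 0.1804, 0.048]
tool_rot: [-0.255, 2.604, 0.07]
ft_force: [0.2, 0.1, 0.8]
gripper_width: 0.799
gripper_force: 0.0
```

```bash
python3 - <<'E'
from h import *
s=ctrl.sense();print(s["eef_pos"],s["ft_force"],s["gripper_width"],(s["eef_pos"]-SEAT["steel"])@np.c_[RX,RY,N])
E
```

```text
[0.59064432 0.18042124 0.04804546] [0.20670885 0.08074184 0.79836734] 0.7988014517172212 [ 0.00461907 -0.0001021  -0.00920509]
```

Request:
play_rows:
  plan:
    - [0,0,0,0.002,0,-0.004,0.8]
    - [0,0,0,0.004,0.001,-0.007,0.8]
    - [0,0,0,0.006,0.001,-0.01,0.8]
    - [0,0,0,0.006,0.001,-0.01,0.8]

```text
t: 5.62
eef_pos: [0.5921, 0.1807, 0.0455]
tool_rot: [-0.255, 2.604, 0.07]
ft_force: [0.5, -0.9, 0.9]
gripper_width: 0.798
gripper_force: 0.0
```

Request:
play_rows:
  plan:
    - [0,0,0,0.002,0,-0.004,0.8]
    - [0,0,0,0.004,0.001,-0.007,0.8]
    - [0,0,0,0.006,0.001,-0.01,0.8]
    - [0,0,0,0.006,0.001,-0.01,0.8]

```text
t: 6.12
eef_pos: [0.5936, 0.1809, 0.0431]
tool_rot: [-0.255, 2.604, 0.07]
ft_force: [0.1, -0.1, -0.2]
gripper_width: 0.797
gripper_force: 0.0
```

Request:
play_rows:
  plan:
    - [0,0,0,0,0,0,0.7]
    - [0,0,0,0,0,0,0.66]
    - [0,0,0,0,0,0,0.62]
    - [0,0,0,0,0,0,0.6]
    - [0,0,0,0,0,0,0.6]

```text
t: 6.75
eef_pos: [0.5937, 0.1811, 0.0432]
tool_rot: [-0.255, 2.604, 0.07]
ft_force: [0.6, 0.9, 1.0]
gripper_width: 0.632
gripper_force: 30.0
```

```bash
python3 - <<'E'
from h import *
s=ctrl.sense();print(s["ft_force"],s["gripper_width"],s["gripper_force"],(s["eef_pos"]-SEAT["steel"])@np.c_[RX,RY,N])
E
```

```text
[0.57454112 0.87297955 0.96573893] 0.6321225265460213 30.000249445438385 [ 7.73607123e-03 -3.97888358e-05 -1.49472253e-02]
```

Gripped at 55 mm with 30 N. I'll lift along the disc axis.

Request:
play_rows:
  plan:
    - [0,0,0,-0.01,-0.002,0.02,0]
    - [0,0,0,-0.04,-0.008,0.07,0]
    - [0,0,0,-0.08,-0.016,0.16,0]
    - [0,0,0,-0.12,-0.022,0.32,0]
    - [0,0,0,-0.12,-0.022,0.44,0]

```text
t: 7.38
eef_pos: [0.5625, 0.1751, 0.154]
tool_rot: [-0.255, 2.605, 0.069]
ft_force: [1.0, -0.3, -1.7]
gripper_width: 0.632
gripper_force: 30.0
```

```bash
python3 - <<'E'
from h import *
s=ctrl.sense();print(s["eef_pos"],s["ft_force"],s["gripper_width"],s["gripper_force"],row(PLATE+[0,0,.06],MV),MV[:,1])
E
```

```text
[0.5625208  0.1751475  0.15400669] [ 0.97661212 -0.28295469 -1.68764996] 0.6316096243320805 29.997579753398895 [-3.2400e-02  1.6430e-01 -1.2000e-03 -5.0210e-01 -1.3326e+00 -2.5600e-01] [-0.19036278  0.98171381  0.        ]
```

Request:
play_rows:
  plan:
    - [-0.0065,0.033,0,-0.07,-0.2,0,0]
    - [-0.013,0.066,0,-0.14,-0.4,0,0]
    - [-0.0195,0.099,-0.001,-0.21,-0.6,0,0]
    - [-0.026,0.132,-0.001,-0.28,-0.8,0,0]
    - [-0.0324,0.1643,-0.0012,-0.36,-0.98,0,0]

```text
t: 8.0
eef_pos: [0.4727, -0.0715, 0.1536]
tool_rot: [0.299, -3.125, 0.0]
ft_force: [-0.2, 0.1, -2.1]
gripper_width: 0.629
gripper_force: 30.0
```

```bash
python3 - <<'E'
from h import *
s=ctrl.sense();print(s["eef_pos"],s["gripper_width"],row(PLATE+[0,0,.06],MV))
E
```

```text
[ 0.47266091 -0.07149183  0.153594  ] 0.6288032802170249 [ 1.000e-04 -7.000e-04  3.000e-04 -1.426e-01 -3.460e-01 -2.544e-01]
```

Request:
play_rows:
  plan:
    - [0,0,0,-0.07,-0.17,-0.05,0]
    - [0,0,0,-0.143,-0.346,-0.2,0]
    - [0,0,0,-0.143,-0.346,-0.3,0]
    - [0,0,0,-0.143,-0.346,-0.36,0]
    - [0,0,0,-0.143,-0.346,-0.36,0]

```text
t: 8.62
eef_pos: [0.437, -0.1552, 0.0622]
tool_rot: [0.301, -3.126, -0.003]
ft_force: [0.2, 0.0, -2.3]
gripper_width: 0.631
gripper_force: 30.0
```

Request:
play_rows:
  plan:
    - [0,0,0,0,0,0,0]
    - [0,0,0,0,0,0,0]

```text
t: 8.88
eef_pos: [0.439, -0.1561, 0.0644]
tool_rot: [-0.302, 3.124, -0.002]
ft_force: [0.5, 0.7, -2.2]
gripper_width: 0.632
gripper_force: 30.0
```

```bash
python3 - <<'E'
from h import *
s=ctrl.sense();print(s["eef_pos"],s["gripper_width"],row(PLATE+[0,0,-.0145],MV))
im=vision.snapshot("top"); sd=vision.snapshot("side")
o=np.hstack([cv2.resize(im[205:295,255:345],(400,400),interpolation=cv2.INTER_CUBIC),cv2.resize(sd[165:255,170:260],(400,400),interpolation=cv2.INTER_CUBIC)]); cv2.imwrite("pics/pl1.png",o)
E
```

```text
[ 0.43901504 -0.15614384  0.0643714 ] 0.6318555922321215 [ 0.0003  0.0009 -0.0003 -0.0081 -0.0074 -0.1955]
```

View pics/pl1.png

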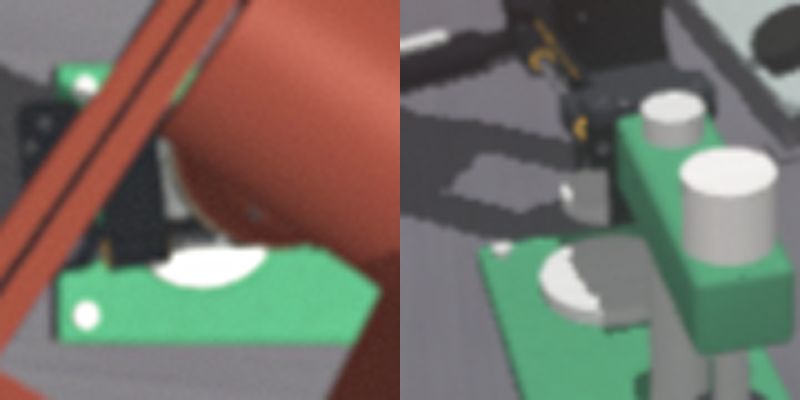

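The disc is held level at about (585,195), with nothing in its way. I'll lower it.

Request:
play_rows:
  plan:
    - [0,0.001,0,-0.008,-0.007,-0.06,0]
    - [0,0.001,0,-0.008,-0.007,-0.12,0]
    - [0,0.001,0,-0.008,-0.007,-0.16,0]
    - [0,0.001,0,-0.008,-0.007,-0.18,0]
    - [0,0.001,0,-0.008,-0.007,-0.18,0]

```text
t: 9.6
eef_pos: [0.4355, -0.1576, 0.0175]
tool_rot: [0.3, -3.124, -0.002]
ft_force: [-0.6, -0.1, -1.6]
gripper_width: 0.63
gripper_force: 30.0
```

Request:
play_rows:
  plan:
    - [0,0,0,0,0,-0.003,0]
    - [0,0,0,0,0,-0.006,0]
    - [0,0,0,0,0,-0.009,0]
    - [0,0,0,0,0,-0.009,0]

```text
t: 10.1
eef_pos: [0.436, -0.1578, 0.016]
tool_rot: [0.3, -3.125, -0.001]
ft_force: [0.8, -0.4, -1.0]
gripper_width: 0.632
gripper_force: 30.0
```

```bash
python3 - <<'E'
from h import *
s=ctrl.sense();print(s["eef_pos"],s["ft_force"],s["wrist_torque"],row(PLATE+[0,0,-.0149],MV))
E
```

```text
[ 0.43595312 -0.1578404   0.01597855] [ 0.80265341 -0.43269715 -1.03901098] [0.03308399 0.05561877 0.00210558] [-0.0001 -0.0007  0.      0.0042 -0.0006 -0.0035]
```

Nearly there. Small steps down until contact.

Request:
play_rows:
  plan:
    - [0,0,0,0.004,-0.001,-0.002,0]
    - [0,0,0,0.004,-0.001,-0.004,0]
    - [0,0,0,0.004,-0.001,-0.004,0]

```text
t: 10.48
eef_pos: [0.4369, -0.158, 0.0148]
tool_rot: [0.3, -3.125, -0.001]
ft_force: [0.7, -0.6, -1.3]
gripper_width: 0.631
gripper_force: 30.0
```

Request:
play_rows:
  plan:
    - [0,0,0,0,0,-0.002,0]
    - [0,0,0,0,0,-0.004,0]
    - [0,0,0,0,0,-0.004,0]

```text
t: 10.85
eef_pos: [0.4369, -0.1581, 0.0143]
tool_rot: [0.3, -3.125, -0.001]
ft_force: [-3.2, 0.7, 5.5]
gripper_width: 0.631
gripper_force: 30.0
```

Contact. Release and rise.

Request:
play_rows:
  plan:
    - [0,0,0,0,0,0,0.66]
    - [0,0,0,0,0,0,0.75]
    - [0,0,0,0,0,0,0.85]
    - [0,0,0,0,0,0,0.85]

```text
t: 11.35
eef_pos: [0.4369, -0.1581, 0.0138]
tool_rot: [0.3, -3.125, -0.001]
ft_force: [0.3, 0.5, 0.2]
gripper_width: 0.834
gripper_force: 0.0
```

Request:
play_rows:
  plan:
    - [0,0,0,0,0,0.06,0.85]
    - [0,0,0,0,0,0.2,0.85]
    - [0,0,0,0,0,0.4,0.85]
    - [0,0,0,0.1,0.2,0.55,0.85]
    - [0,0,0,0.2,0.4,0.55,0.85]

```text
t: 11.98
eef_pos: [0.4902, -0.0586, 0.1567]
tool_rot: [-0.295, 3.122, -0.005]
ft_force: [0.6, 0.3, -0.1]
gripper_width: 0.85
gripper_force: 0.0
```

```bash
python3 - <<'E'
from h import *
s=ctrl.sense();print(s["eef_pos"],s["gripper_width"],row(SEAT["rub"]+N*.07,MT))
E
```

```text
[ 0.49018992 -0.05855178  0.15672087] 0.8500052608092123 [ 0.0322 -0.1617  0.0012  0.3227  0.5306 -0.1605]
```

Request:
play_rows:
  plan:
    - [0.0065,-0.033,0,0.06,0.1,0,0.85]
    - [0.013,-0.066,0,0.12,0.2,0,0.85]
    - [0.0195,-0.098,0,0.2,0.3,0,0.85]
    - [0.026,-0.13,0,0.26,0.42,-0.08,0.85]
    - [0.0322,-0.1617,0.001,0.3227,0.531,-0.16,0.85]

```text
t: 12.6
eef_pos: [0.5688, 0.0755, 0.1132]
tool_rot: [-0.255, 2.609, 0.07]
ft_force: [1.1, 0.9, -0.7]
gripper_width: 0.85
gripper_force: 0.0
```

Request:
play_rows:
  plan:
    - [0,0,0,0,0,0,0.85]
    - [0,0,0,0,0,0,0.85]

```text
t: 12.85
eef_pos: [0.5684, 0.0744, 0.1131]
tool_rot: [-0.256, 2.614, 0.07]
ft_force: [-0.0, -0.4, 0.9]
gripper_width: 0.851
gripper_force: 0.0
```

```bash
python3 - <<'E'
from h import *
im=vision.snapshot("top"); cv2.imwrite("pics/s1.png",im)
hsv=cv2.cvtColor(im,cv2.COLOR_BGR2HSV)
c,ax=circ(im,(299.4,249.7),23,175,0,2); print("plate/disc",c,ax)
g=cv2.resize(im[225:275,275:325],(400,400),interpolation=cv2.INTER_CUBIC); cv2.imwrite("pics/s1b.png",g)
print(ctrl.sense()["eef_pos"],row(SEAT["rub"]-N*.010,MT))
E
```

```text
plate/disc [299.40639496 249.6506424 ] [38.43647257 39.50621541]
[0.56906359 0.07402595 0.11368608] [-0.     -0.0019 -0.0012  0.1643  0.0307 -0.2655]
```

View pics/s1b.png

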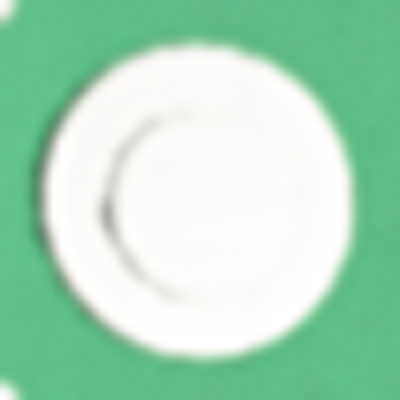

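The steel disc sits on the plate with its outline centre at about (206,205) and the plate's at (197,199). Allowing for parallax, the offset is about 1.5 mm, which is good. Now the rubber.

Request:
play_rows:
  plan:
    - [0,-0.002,-0.001,0.04,0.008,-0.06,0.85]
    - [0,-0.002,-0.001,0.08,0.016,-0.12,0.85]
    - [0,-0.002,-0.001,0.12,0.024,-0.18,0.85]
    - [0,-0.002,-0.001,0.164,0.031,-0.2655,0.85]
    - [0,-0.002,-0.001,0.164,0.031,-0.2655,0.85]

```text
t: 13.52
eef_pos: [0.609, 0.0817, 0.0447]
tool_rot: [-0.25, 2.611, 0.069]
ft_force: [0.4, 0.7, -1.4]
gripper_width: 0.846
gripper_force: 0.0
```

Request:
play_rows:
  plan:
    - [0,0,0,0,0,0,0.7]
    - [0,0,0,0,0,0,0.66]
    - [0,0,0,0,0,0,0.62]
    - [0,0,0,0,0,0,0.58]
    - [0,0,0,0,0,0,0.58]

```text
t: 14.15
eef_pos: [0.609, 0.0824, 0.046]
tool_rot: [-0.252, 2.608, 0.068]
ft_force: [-4.9, -0.4, 7.3]
gripper_width: 0.63
gripper_force: 30.0
```

```bash
python3 - <<'E'
from h import *
s=ctrl.sense();B=np.c_[RX*.866+[0,0,.5],RY,N];print(s["gripper_width"],s["gripper_force"],s["ft_force"],(s["eef_pos"]-SEAT["rub"])@B)
E
```

```text
0.6298750702325197 30.00729203224182 [-4.94986105 -0.41264935  7.31300545] [-0.00151808  0.00088224 -0.01064229]
```

Request:
play_rows:
  plan:
    - [0,0,0,-0.01,-0.002,0.02,0]
    - [0,0,0,-0.04,-0.008,0.07,0]
    - [0,0,0,-0.08,-0.016,0.16,0]
    - [0,0,0,-0.12,-0.022,0.32,0]
    - [0,0,0,-0.12,-0.022,0.48,0]

```text
t: 14.78
eef_pos: [0.577, 0.0769, 0.1653]
tool_rot: [-0.251, 2.611, 0.069]
ft_force: [0.6, 1.4, -0.2]
gripper_width: 0.632
gripper_force: 30.0
```

```bash
python3 - <<'E'
from h import *
s=ctrl.sense();print(s["eef_pos"],s["ft_force"],s["gripper_width"],row(PLATE-RX*.0015+[0,0,.07],MV))
E
```

```text
[0.57702729 0.07690772 0.16526929] [ 0.59168547  1.39853187 -0.18066051] 0.6316085637076911 [-3.200e-02  1.624e-01 -1.000e-04 -5.660e-01 -9.408e-01 -2.611e-01]
```

Request:
play_rows:
  plan:
    - [-0.0065,0.033,0,-0.11,-0.18,0,0]
    - [-0.013,0.066,0,-0.22,-0.37,0,0]
    - [-0.0195,0.099,0,-0.34,-0.56,0,0]
    - [-0.026,0.132,0,-0.45,-0.75,0,0]
    - [-0.032,0.1624,0,-0.566,-0.941,-0.1,0]

```text
t: 15.4
eef_pos: [0.4379, -0.1609, 0.1424]
tool_rot: [-0.301, 3.124, -0.005]
ft_force: [1.1, 0.2, -1.0]
gripper_width: 0.633
gripper_force: 30.0
```

Request:
play_rows:
  plan:
    - [0,0,0,0,0,-0.1,0]
    - [0,0,0,0,0,-0.2,0]
    - [0,0,0,0,0,-0.2,0]
    - [0,0,0,0,0,-0.2,0]

```text
t: 15.9
eef_pos: [0.4375, -0.1585, 0.0909]
tool_rot: [-0.301, 3.124, -0.001]
ft_force: [-0.8, -0.4, 0.4]
gripper_width: 0.631
gripper_force: 30.0
```

```bash
python3 - <<'E'
from h import *
s=ctrl.sense();print(s["eef_pos"],s["gripper_width"],row(PLATE-RX*.0015+[0,0,.0344],MV))
E
```

```text
[ 0.437468   -0.15846519  0.09093408] 0.6310107265764373 [ 1.000e-04  9.000e-04 -2.000e-04 -7.800e-03  7.000e-04 -1.061e-01]
```

Request:
play_rows:
  plan:
    - [0,0.001,0,-0.008,0.001,-0.08,0]
    - [0,0.001,0,-0.008,0.001,-0.15,0]
    - [0,0.001,0,-0.008,0.001,-0.2,0]
    - [0,0.001,0,-0.008,0.001,-0.226,0]
    - [0,0.001,0,-0.008,0.001,-0.226,0]

```text
t: 16.52
eef_pos: [0.4351, -0.1581, 0.0336]
tool_rot: [0.301, -3.126, -0.001]
ft_force: [-0.9, 0.9, -0.3]
gripper_width: 0.633
gripper_force: 30.0
```

Request:
play_rows:
  plan:
    - [0,0,0,0,0,-0.003,0]
    - [0,0,0,0,0,-0.006,0]
    - [0,0,0,0,0,-0.009,0]
    - [0,0,0,0,0,-0.009,0]

```text
t: 17.02
eef_pos: [0.4351, -0.1581, 0.0313]
tool_rot: [0.301, -3.126, -0.001]
ft_force: [0.1, 0.0, -1.2]
gripper_width: 0.634
gripper_force: 30.0
```

```bash
python3 - <<'E'
from h import *
s=ctrl.sense();print(s["eef_pos"],s["ft_force"],row(PLATE-RX*.0015+[0,0,.0014],MV))
E
```

```text
[ 0.43509275 -0.15808423  0.03129135] [ 0.1239697   0.04207522 -1.24683343] [-0.0001 -0.0004 -0.0002  0.0017 -0.0008  0.0004]
```

Request:
play_rows:
  plan:
    - [0,0,0,0.001,0,-0.002,0]
    - [0,0,0,0.001,0,-0.004,0]
    - [0,0,0,0.001,0,-0.004,0]

```text
t: 17.4
eef_pos: [0.4354, -0.1581, 0.0304]
tool_rot: [0.301, -3.126, -0.001]
ft_force: [-1.4, -0.5, 2.3]
gripper_width: 0.633
gripper_force: 30.0
```

Request:
play_rows:
  plan:
    - [0,0,0,0,0,-0.002,0]
    - [0,0,0,0,0,-0.003,0]
    - [0,0,0,0,0,-0.003,0]

```text
t: 17.77
eef_pos: [0.4354, -0.1581, 0.0304]
tool_rot: [0.301, -3.126, -0.001]
ft_force: [-4.6, 1.4, 8.8]
gripper_width: 0.635
gripper_force: 30.0
```

Contact. Release, rise and head for the cap.

Request:
play_rows:
  plan:
    - [0,0,0,0,0,0,0.66]
    - [0,0,0,0,0,0,0.75]
    - [0,0,0,0,0,0,0.85]
    - [0,0,0,0,0,0,0.85]

```text
t: 18.27
eef_pos: [0.4352, -0.158, 0.0294]
tool_rot: [0.301, -3.126, -0.001]
ft_force: [0.1, -0.4, 0.6]
gripper_width: 0.837
gripper_force: 0.0
```

Request:
play_rows:
  plan:
    - [0,0,0,0,0,0.06,0.85]
    - [0,0,0,0,0,0.2,0.85]
    - [0,0,0,0,0,0.4,0.85]
    - [0,0,0,0.05,0.2,0.55,0.85]
    - [0,0,0,0.15,0.4,0.55,0.85]

```text
t: 18.9
eef_pos: [0.4757, -0.0584, 0.1725]
tool_rot: [-0.296, 3.12, -0.005]
ft_force: [0.0, -0.7, 0.6]
gripper_width: 0.85
gripper_force: 0.0
```

Request:
play_rows:
  plan:
    - [0.0065,-0.033,0,0.06,0.2,0,0.85]
    - [0.013,-0.066,0,0.12,0.4,0,0.85]
    - [0.0195,-0.098,0,0.18,0.6,0,0.85]
    - [0.026,-0.13,0,0.23,0.8,0,0.85]
    - [0.0322,-0.1617,0.001,0.27,0.98,0,0.85]

```text
t: 19.52
eef_pos: [0.541, 0.1888, 0.1691]
tool_rot: [-0.256, 2.608, 0.072]
ft_force: [0.6, 0.1, -0.2]
gripper_width: 0.852
gripper_force: 0.0
```

```bash
python3 - <<'E'
from h import *
s=ctrl.sense();print(s["eef_pos"],s["gripper_width"],row(SEAT["cap"]+N*.07,MT))
im=vision.snapshot("top"); c,ax=circ(im,(300.5,250.5),17,118,1); T=PLATE+[0,0,.032]; print(c,ax,onz("top",c,T[2])-T)
E
```

```text
[0.54097006 0.18882056 0.16907578] 0.8515872719476473 [-0.0008 -0.0005 -0.0016 -0.0322  0.3294 -0.2098]
[300.15457662 249.72037252] [23.17059072 24.69938405] [-2.74948835e-03  1.75383593e-03  5.55111512e-17]
```

Request:
play_rows:
  plan:
    - [0,0,-0.001,-0.015,0.16,0,0.85]
    - [0,0,-0.001,-0.032,0.329,-0.1,0.85]
    - [0,0,-0.001,-0.032,0.329,-0.21,0.85]
    - [0,0,-0.001,-0.032,0.329,-0.21,0.85]
    - [0,0,-0.001,-0.032,0.329,-0.21,0.85]

```text
t: 20.2
eef_pos: [0.5332, 0.2691, 0.1161]
tool_rot: [-0.251, 2.613, 0.07]
ft_force: [-0.2, -0.1, 0.3]
gripper_width: 0.844
gripper_force: 0.0
```

Request:
play_rows:
  plan:
    - [0,0,0,0,0,0,0.85]
    - [0,0,0,0,0,0,0.85]

```text
t: 20.45
eef_pos: [0.5332, 0.269, 0.1159]
tool_rot: [-0.251, 2.612, 0.07]
ft_force: [-1.1, 0.0, 0.1]
gripper_width: 0.849
gripper_force: 0.0
```

```bash
python3 - <<'E'
from h import *
print(ctrl.sense()["eef_pos"],row(SEAT["cap"]-N*.0147,MT))
E
```

```text
[0.53322411 0.2689699  0.11594844] [-4.000e-04 -1.600e-03 -1.000e-04  1.651e-01  4.110e-02 -2.907e-01]
```

Request:
play_rows:
  plan:
    - [0,-0.001,0,0.04,0.009,-0.07,0.85]
    - [0,-0.0015,0,0.08,0.019,-0.14,0.85]
    - [0,-0.0015,0,0.12,0.029,-0.21,0.85]
    - [0,-0.0015,0,0.165,0.041,-0.289,0.82]
    - [0,-0.0015,0,0.165,0.041,-0.289,0.82]

```text
t: 21.08
eef_pos: [0.5731, 0.2787, 0.0408]
tool_rot: [-0.251, 2.612, 0.067]
ft_force: [-1.1, -0.4, 0.7]
gripper_width: 0.824
gripper_force: 0.0
```

Request:
play_rows:
  plan:
    - [0,0,0,0,0,0,0.75]
    - [0,0,0,0,0,0,0.68]
    - [0,0,0,0,0,0,0.62]
    - [0,0,0,0,0,0,0.58]
    - [0,0,0,0,0,0,0.58]

```text
t: 21.7
eef_pos: [0.5738, 0.2797, 0.043]
tool_rot: [-0.252, 2.609, 0.069]
ft_force: [-5.0, -0.7, 6.9]
gripper_width: 0.618
gripper_force: 30.0
```

```bash
python3 - <<'E'
from h import *
s=ctrl.sense();B=np.c_[RX*.866+[0,0,.5],RY,N];print(s["gripper_width"],s["gripper_force"],s["ft_force"],(s["eef_pos"]-SEAT["cap"])@B)
E
```

```text
0.6175456594731205 30.006974637508392 [-5.04343948 -0.68884856  6.88246024] [-0.00064456  0.00055286 -0.01459589]
```

Request:
play_rows:
  plan:
    - [0,0,0,-0.01,-0.002,0.02,0]
    - [0,0,0,-0.04,-0.008,0.07,0]
    - [0,0,0,-0.08,-0.016,0.16,0]
    - [0,0,0,-0.12,-0.022,0.32,0]
    - [0,0,0,-0.12,-0.022,0.52,0]

```text
t: 22.32
eef_pos: [0.5407, 0.273, 0.1704]
tool_rot: [-0.253, 2.615, 0.067]
ft_force: [2.2, 0.2, -3.3]
gripper_width: 0.618
gripper_force: 30.0
```

```bash
python3 - <<'E'
from h import *
s=ctrl.sense();print(s["eef_pos"],s["ft_force"],s["gripper_width"],row(PLATE-RX*.0006+[0,0,.08],MV))
sd=vision.snapshot("side");u,v=proj("side",s["eef_pos"]).astype(int);cv2.imwrite("pics/cap.png",cv2.resize(sd[v-40:v+40,u-40:u+40],(480,480),interpolation=cv2.INTER_CUBIC))
E
```

```text
[0.54071906 0.27304282 0.17037306] [ 2.2258601   0.15736493 -3.2848006 ] 0.6179757711298306 [-3.1300e-02  1.6110e-01 -5.0000e-04 -4.1720e-01 -1.7246e+00 -2.4150e-01]
```

View pics/cap.png

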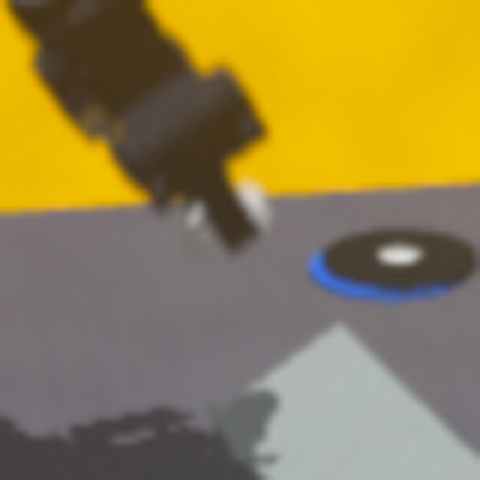

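The cap is held with its hub towards the gripper, and the finger at (230,215) is centred on the disc. I'll carry it to the plate.

Request:
play_rows:
  plan:
    - [-0.006,0.032,0,-0.05,-0.2,0,0]
    - [-0.0125,0.064,0,-0.1,-0.4,0,0]
    - [-0.0188,0.097,0,-0.15,-0.6,0,0]
    - [-0.025,0.129,0,-0.2,-0.8,0,0]
    - [-0.0313,0.1611,0,-0.24,-1,0,0]

```text
t: 23.0
eef_pos: [0.4828, 0.0223, 0.1723]
tool_rot: [-0.301, 3.124, 0.003]
ft_force: [0.2, 0.4, -4.0]
gripper_width: 0.617
gripper_force: 30.0
```

Request:
play_rows:
  plan:
    - [0,0,0,-0.06,-0.24,0,0]
    - [0,0,0,-0.12,-0.48,0,0]
    - [0,0,0,-0.177,-0.72,-0.1,0]
    - [0,0,0,-0.177,-0.725,-0.24,0]
    - [0,0,0,-0.177,-0.725,-0.24,0]

```text
t: 23.62
eef_pos: [0.4361, -0.1565, 0.109]
tool_rot: [0.298, -3.127, -0.01]
ft_force: [-0.5, -0.5, -2.3]
gripper_width: 0.614
gripper_force: 30.0
```

Request:
play_rows:
  plan:
    - [0,0,0,0,0,0,0]
    - [0,0,0,0,0,0,0]

```text
t: 23.88
eef_pos: [0.4407, -0.1571, 0.114]
tool_rot: [-0.303, 3.119, 0.0]
ft_force: [-0.3, 0.0, -1.5]
gripper_width: 0.616
gripper_force: 30.0
```

```bash
python3 - <<'E'
from h import *
s=ctrl.sense();print(s["eef_pos"],s["gripper_width"],row(PLATE-RX*.0006+[0,0,.0204],MV))
E
```

```text
[ 0.44070724 -0.15706347  0.11396571] 0.6160030715989229 [-0.0003  0.0026 -0.0008 -0.0172 -0.0042 -0.2543]
```

Request:
play_rows:
  plan:
    - [0,0.002,0,-0.012,-0.004,-0.08,0]
    - [0,0.002,0,-0.012,-0.004,-0.14,0]
    - [0,0.002,0,-0.012,-0.004,-0.19,0]
    - [0,0.002,0,-0.012,-0.004,-0.21,0]
    - [0,0.002,0,-0.012,-0.004,-0.21,0]

```text
t: 24.5
eef_pos: [0.436, -0.1582, 0.0592]
tool_rot: [0.301, -3.126, -0.005]
ft_force: [0.4, -0.4, -2.5]
gripper_width: 0.615
gripper_force: 30.0
```

Request:
play_rows:
  plan:
    - [0,0,0,0,0,0,0]
    - [0,0,0,0,0,0,0]

```text
t: 24.75
eef_pos: [0.4368, -0.1586, 0.0603]
tool_rot: [-0.301, 3.127, 0.003]
ft_force: [0.5, 0.7, -2.9]
gripper_width: 0.617
gripper_force: 30.0
```

```bash
python3 - <<'E'
from h import *
s=ctrl.sense();print(s["eef_pos"],s["gripper_width"],s["ft_force"],row(PLATE-RX*.0006+[0,0,.0194],MV))
E
```

```text
[ 0.43678448 -0.15859657  0.06033537] 0.6172571115327433 [ 0.48883805  0.70167779 -2.85921787] [-0.0006  0.0001 -0.0002 -0.0015  0.0019 -0.0437]
```

Request:
play_rows:
  plan:
    - [0,0,0,-0.001,0.002,-0.015,0]
    - [0,0,0,-0.001,0.002,-0.03,0]
    - [0,0,0,-0.001,0.002,-0.043,0]
    - [0,0,0,-0.001,0.002,-0.043,0]

```text
t: 25.25
eef_pos: [0.4357, -0.1576, 0.0485]
tool_rot: [0.301, -3.126, -0.005]
ft_force: [-0.1, -0.2, -2.5]
gripper_width: 0.614
gripper_force: 30.0
```

Request:
play_rows:
  plan:
    - [0,0,0,0,0,-0.003,0]
    - [0,0,0,0,0,-0.005,0]
    - [0,0,0,0,0,-0.007,0]
    - [0,0,0,0,0,-0.007,0]

```text
t: 25.75
eef_pos: [0.4361, -0.1578, 0.0473]
tool_rot: [0.302, -3.127, -0.004]
ft_force: [0.1, 0.1, -3.5]
gripper_width: 0.618
gripper_force: 30.0
```

Request:
play_rows:
  plan:
    - [0,0,0,0,0,-0.002,0]
    - [0,0,0,0,0,-0.004,0]
    - [0,0,0,0,0,-0.004,0]

```text
t: 26.12
eef_pos: [0.4362, -0.1579, 0.0468]
tool_rot: [0.302, -3.127, -0.004]
ft_force: [-3.3, 1.8, 4.3]
gripper_width: 0.617
gripper_force: 30.0
```

Request:
play_rows:
  plan:
    - [0,0,0,0,0,0,0.66]
    - [0,0,0,0,0,0,0.75]
    - [0,0,0,0,0,0,0.85]
    - [0,0,0,0,0,0,0.85]

```text
t: 26.62
eef_pos: [0.4361, -0.1578, 0.0462]
tool_rot: [0.301, -3.127, -0.004]
ft_force: [-0.6, -0.1, -0.5]
gripper_width: 0.83
gripper_force: 0.0
```

Request:
play_rows:
  plan:
    - [0,0,0,0,0,0.06,0.85]
    - [0,0,0,0,0,0.2,0.85]
    - [0,0,0,0,0,0.4,0.85]
    - [0,0,0,0.1,0.2,0.5,0.85]
    - [0,0,0,0.25,0.4,0.5,0.85]

```text
t: 27.25
eef_pos: [0.5013, -0.058, 0.1761]
tool_rot: [-0.297, 3.121, -0.001]
ft_force: [0.7, -0.6, -0.4]
gripper_width: 0.849
gripper_force: 0.0
```

```bash
python3 - <<'E'
from h import *
s=ctrl.sense();print(s["eef_pos"],row(SLV+[0,0,.06],MV))
im=vision.snapshot("top"); sd=vision.snapshot("side")
o=np.hstack([cv2.resize(im[225:275,275:325],(400,400),interpolation=cv2.INTER_CUBIC),cv2.resize(sd[190:240,190:240],(400,400),interpolation=cv2.INTER_CUBIC)]); cv2.imwrite("pics/st.png",o)
for z,n in((.074,"cap rim"),(.084,"hub")): print(n,(proj("top",PLATE+[0,0,z-.03])-[275,225])*8,(proj("side",PLATE+[0,0,z-.03])-[190,190])*8)
E
```

```text
[ 0.50132964 -0.05803552  0.17612676] [ 0.      0.0022  0.0006  0.5355 -0.5347 -0.1845]
cap rim [213.07838832 185.26589088] [212.20158881 177.33016295]
hub [217.38856344 182.38458424] [211.10384185 152.18493024]
```

View pics/st.png

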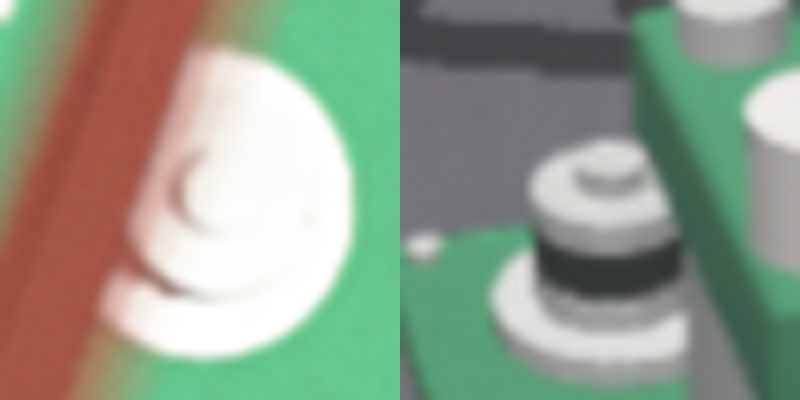

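The stack stands true: its hub is at (209,155) in the side crop against a predicted (211,152). On to the black regulator's sleeve.

Request:
play_rows:
  plan:
    - [0,0.002,0,0.12,-0.12,0,0.85]
    - [0,0.002,0,0.25,-0.25,0,0.85]
    - [0,0.002,0,0.4,-0.4,-0.05,0.85]
    - [0,0.002,0,0.5355,-0.535,-0.18,0.85]
    - [0,0.002,0,0.5355,-0.535,-0.18,0.85]

```text
t: 27.98
eef_pos: [0.6303, -0.1934, 0.1204]
tool_rot: [0.296, -3.112, -0.011]
ft_force: [-1.0, -0.7, 0.0]
gripper_width: 0.854
gripper_force: 0.0
```

Request:
play_rows:
  plan:
    - [0,0,0,0,0,0,0.85]
    - [0,0,0,0,0,0,0.85]

```text
t: 28.22
eef_pos: [0.633, -0.1913, 0.1289]
tool_rot: [0.302, -3.123, -0.002]
ft_force: [0.9, 0.2, 0.3]
gripper_width: 0.851
gripper_force: 0.0
```

```bash
python3 - <<'E'
from h import *
s=ctrl.sense();print(s["eef_pos"],s["qpos"][5],s["ft_force"],row(SLV+[0,0,-.027],MV))
E
```

```text
[ 0.63297702 -0.19130322  0.12892235] -2.1758119646763228 [0.87978112 0.18336039 0.276066  ] [-3.000e-04 -1.200e-03 -4.000e-04  8.900e-03 -1.600e-03 -3.437e-01]
```

Request:
play_rows:
  plan:
    - [0,-0.001,0,0.009,-0.002,-0.1,0.85]
    - [0,-0.001,0,0.009,-0.002,-0.2,0.85]
    - [0,-0.001,0,0.009,-0.002,-0.29,0.85]
    - [0,-0.001,0,0.009,-0.002,-0.344,0.85]
    - [0,-0.001,0,0.009,-0.002,-0.344,0.85]

```text
t: 28.85
eef_pos: [0.634, -0.1916, 0.0394]
tool_rot: [0.301, -3.122, -0.006]
ft_force: [0.0, -0.1, 0.7]
gripper_width: 0.848
gripper_force: 0.0
```

```bash
python3 - <<'E'
from h import *
s=ctrl.sense();print(s["eef_pos"],s["ft_force"],row(SLV+[0,0,-.027],MV))
E
```

```text
[ 0.63396103 -0.19157218  0.0394472 ] [ 0.00095195 -0.13901485  0.69979062] [-0.001  -0.0017 -0.0003  0.005  -0.0005  0.0142]
```

Request:
play_rows:
  plan:
    - [0,0,0,0,0,0,0.6]
    - [0,0,0,0,0,0,0.5]
    - [0,0,0,0,0,0,0.45]
    - [0,0,0,0,0,0,0.38]
    - [0,0,0,0,0,0,0.38]

```text
t: 29.48
eef_pos: [0.6345, -0.1902, 0.0405]
tool_rot: [0.301, -3.123, -0.009]
ft_force: [-2.3, 5.6, 4.1]
gripper_width: 0.423
gripper_force: 30.0
```

Request:
play_rows:
  plan:
    - [0,0,0,0,0,0,0.3]
    - [0,0,0,0,0,0,0.3]
    - [0,0,0,0,0,0,0.3]

```text
t: 29.85
eef_pos: [0.6345, -0.1901, 0.0405]
tool_rot: [0.302, -3.123, -0.009]
ft_force: [-2.4, 5.0, 2.9]
gripper_width: 0.427
gripper_force: 30.0
```

Gripped. Turn it clockwise by 0.5 rad.

Request:
play_rows:
  plan:
    - [0,0,-0.035,0,0,0,0.3]
    - [0,0,-0.07,0,0,0,0.3]
    - [0,0,-0.105,0,0,0,0.3]
    - [0,0,-0.14,0,0,0,0.3]
    - [0,0,-0.165,0,0,0,0.3]

```text
t: 30.48
eef_pos: [0.6346, -0.1895, 0.0405]
tool_rot: [-0.513, -3.095, -0.011]
ft_force: [-0.2, 7.8, 4.5]
gripper_width: 0.42
gripper_force: 30.0
```

Request:
play_rows:
  plan:
    - [0,0,0,0,0,0,0.3]
    - [0,0,0,0,0,0,0.3]

```text
t: 30.72
eef_pos: [0.6346, -0.1896, 0.0405]
tool_rot: [-0.508, -3.096, -0.011]
ft_force: [-1.1, 7.3, 3.6]
gripper_width: 0.428
gripper_force: 30.0
```

```bash
python3 - <<'E'
from h import *
s=ctrl.sense();print(s["wrist_torque"],s["ft_force"],row(s["eef_pos"],MV)[2]*np.pi)
E
```

```text
[1.47023406 0.18608487 0.13970913] [-1.10175451  7.2869831   3.6400088 ] 0.516791991515521
```

Request:
play_rows:
  plan:
    - [0,0,0,0,0,0,0.45]
    - [0,0,0,0,0,0,0.6]
    - [0,0,0,0,0,0,0.85]
    - [0,0,0,0,0,0,0.85]
    - [0,0,0,0,0,0,0.85]

```text
t: 31.35
eef_pos: [0.6347, -0.1923, 0.0402]
tool_rot: [-0.51, -3.097, -0.005]
ft_force: [-0.3, 0.8, 0.4]
gripper_width: 0.803
gripper_force: 0.0
```

Request:
play_rows:
  plan:
    - [0,0,0,0,0,0.1,0.85]
    - [0,0,0,0,0,0.25,0.85]
    - [0,0,0,0,0,0.5,0.85]
    - [0,0,0,-0.1,0.2,0.7,0.85]
    - [0,0,0,-0.2,0.45,0.8,0.85]

```text
t: 31.98
eef_pos: [0.5927, -0.0978, 0.2351]
tool_rot: [0.513, 3.098, 0.005]
ft_force: [0.1, 0.5, -0.2]
gripper_width: 0.851
gripper_force: 0.0
```

Request:
play_rows:
  plan:
    - [0,0,0,-0.05,0.25,0,0.85]
    - [0,0,0,-0.1,0.5,0,0.85]
    - [0,0,0,-0.15,0.75,0,0.85]
    - [0,0,0,-0.2,1,0,0.85]
    - [0,0,0,-0.2,1,0,0.85]

```text
t: 32.6
eef_pos: [0.5409, 0.1564, 0.2321]
tool_rot: [-0.501, -3.098, -0.007]
ft_force: [0.6, -0.4, 0.3]
gripper_width: 0.845
gripper_force: 0.0
```

```bash
python3 - <<'E'
from h import *
im=vision.snapshot("top"); sd=vision.snapshot("side"); s=ctrl.sense(); print(s["t"],s["eef_pos"],s["ft_force"])
k=8; g=cv2.resize(im[155:178,310:333].min(2),None,fx=k,fy=k,interpolation=cv2.INTER_CUBIC)
c0=np.array([321.01,166.09]); uu=[]
for t in np.linspace(0,2*np.pi,120,endpoint=False):
    uu.append((np.mean([g[int((c0[1]+r*np.sin(t)-155+.5)*k),int((c0[0]+r*np.cos(t)-310+.5)*k)] for r in(2.5,3.5,4.5,5.5)]),t))
uu.sort(); t=uu[0][1]; A=onz("top",c0+5*np.array([np.cos(t),np.sin(t)]),.07)-onz("top",c0,.07)
print("line",np.arctan2(A[1],A[0])%(2*np.pi),uu[:4])
o=np.hstack([cv2.resize(im[225:275,275:325],(400,400),interpolation=cv2.INTER_CUBIC),cv2.resize(im[145:195,295:345],(400,400),interpolation=cv2.INTER_CUBIC)]); cv2.imwrite("pics/fin.png",o)
E
```

```text
32.7 [0.54190965 0.1531807  0.23195123] [ 0.74533235 -0.49300445  0.1904625 ]
line 2.947948920759639 [(np.float64(180.25), np.float64(1.832595714594046)), (np.float64(180.75), np.float64(1.780235837034216)), (np.float64(186.0), np.float64(1.8849555921538759)), (np.float64(188.25), np.float64(1.7278759594743862))]
```

View pics/fin.png

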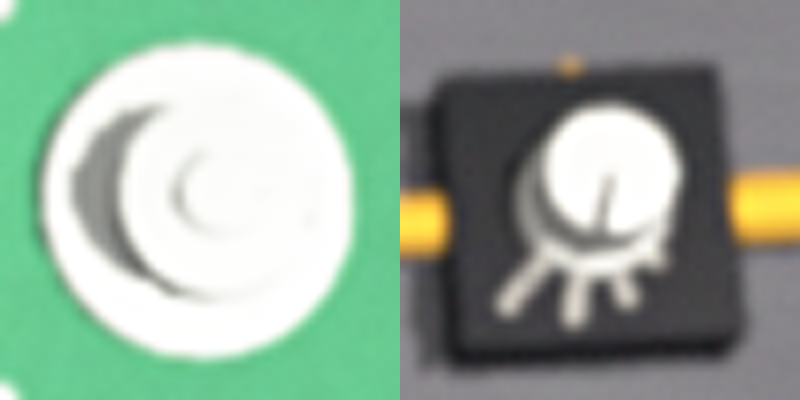

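The line points at the three-dot row (577,300), and the stack stands centred on the plate. Handing in.

```bash
python3 -c "
from plant import ctrl; print(ctrl.sign_off())"
```

```text
the job is handed in; nothing more can be done
None
```

The job is handed in at about 33 s of the 72 s allowed: steel disc, rubber disc and cap (hub up) are stacked within a few millimetres of the plate's centre by the camera, and the black regulator's line is at the three dots; the hand-in returned no verdict.

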